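# Load the leak-test chamber and latch its door

## Robot

A 7-joint arm with a two-finger parallel gripper is mounted at the origin on the work surface. World frame = base frame: x ahead of the robot, y to its left, z up, the work surface at z = 0. Lengths are in m, angles in rad, forces in N, time in s.
With the tool pointing down it reaches from about 0.4 to 0.75 m from the base axis. Payload 19.5 kg.
Tool frame: the origin (TCP) lies midway between the tips of the shut fingers; the grasp point (between the pads) lies 19 mm behind it; z points along the fingers, x is the direction in which the jaws open and shut, and the axes are right-handed (so a half turn about z gives the same grasp; the last joint's range is limited). The gripper opens to 85 mm and grips with 20 to 120 N. Pads are 22 mm wide; open, the fingers measure 114 mm over their backs; the gripper's body (76 mm by 85 mm) begins 54 mm behind the grasp point. The pads swing forward as they close: fully open they stand 13 mm farther back than shut.
Start: joints at [-0.042, 0.707, -0.028, 1.485, 0.022, 0.951, -0.075], TCP at [0.575, 0, 0.231] pointing down, gripper open.
Joint ranges: [-2.71, 2.71], [-0.32, 2.16], [-1.57, 1.52], [0, 2.45], [-1.46, 4.6], [0, 2.02], [-2.83, 2.83]. Speed limits (rad/s): [1.89, 1.89, 2.57, 2.57, 3.01, 3.01, 3.01].

## Interface

Orientations are given as [roll, pitch, yaw] about the fixed x, y, z axes, in that order (R = Rz(yaw) Ry(pitch) Rx(roll)).
In Python, from plant import sensors, eyes, ticket gives the robot as it stands.
- The arm moves only by the shell command python3 -m handwheel 'ROWS'. ROWS is JSON, a list of rows, each a list of 7 numbers: the shift along the world's x, y, z in m, then the turn, a rotation vector about the world's x, y, z in degrees, then the finger opening in m, from 0 to 0.0854. In form: [[tx, ty, tz, wx, wy, wz, claw], ...]. A call has 1 to 12 rows; each row shifts and turns the pose as measured when the row begins; what a row does not reach is not made up. A row lasts 1/10 s, in which the tool goes at most 50 mm and 8.59 degrees, less where a joint would pass 70% of its speed; a pose out of reach is approached as far as the arm can. A call is refused whole if a number of a shift passes 0.05 or a number of a turn 8.59, either way. A call with a gripper value outside its range is refused whole. The fingers move at their own pace and stop on an object; the grip force is fixed at half the most. Time passes only in rows, so rows that do not move let the fingers close. It gives the time, the measured TCP pose, the force and the opening at its end, in the units of the state.
- sensors.get_obs(): the state, without advancing time (a new reading comes with each control period).
- eyes.camera(name): name is "scene" or "side" or "wrist"; returns the picture (480x640x3 uint8, red, green, blue); there is no depth.
- eyes.camera_params(name): a dict with "fx", "fy", "cx", "cy" (pixels), "camera_from_world" (4x4, takes a point from world to camera coordinates); the wrist camera has in their place "tool_from_camera" (4x4, takes a point from camera to tool coordinates, whose origin is the TCP and whose axes are the tool frame's). Camera axes: x right, y down, z forward; pixel columns grow to the right and rows downward; lengths in m; the calibration is good to about 2 mm. A picture is of the moment at which its call begins: read the wrist's pose just before it. camera_params takes no time and is no camera call.
- ticket.hand_in(): hands the job in, once; it reports no verdict.
The state is a dict: "time": time; "joint_pos": joint angles; "dq": joint speeds; "joint_efforts": joint torques, N m; "tool_pos": TCP position; "eef_rot": TCP orientation; "contact_force": force on the tool from outside, world axes, zero at the start; "torque": the same for the moment, N m; "grip_width": opening from 0.0 (shut) to 1.0 (fully open).
Only numpy, scipy, OpenCV 4.12 (cv2) and the standard library are available. Lean on these libraries where they do the work, as an engineer would, in place of code of your own. Each camera call takes 0.05 s, during which the arm holds its last target. There are 200 camera calls.

## Task

Roll the steel flask that lies in front of the open leak-test chamber along the bench, without lifting it, over the low sill at the opening so that it drops into the cradle inside. Then push the hinged chamber door shut until it clicks home on its catch and stays there by itself; do not slam it or lean hard on it, as the catch is sprung and its depth is set a little differently every time. Leave everything else on the bench where it is.

Things in the scene. Friction and masses are not known exactly. Their poses are not given: they have to be found in the camera images.
- chamber: Fixed aluminium chamber, clear roof and back, 100 deep, 86 high. Origin: middle of the opening at bench level; x inward, y to the hinge, z up. Opening y -80 to 80, z 0 to 79 mm; catch pocket at y -80 to -120. A low sill crosses the opening: a ramp from x -6 to a 5 mm crest at x 22, down to x 33; a 10 mm round bar (top z 9) lies at x 68. The flask rests between.
- cradle (a point): Where the middle of the flask's axis comes to lie in the cradle: (42, 0, 30) mm in the chamber's frame; sideways (y) anything that fits between the walls is fine.
- flask: Loose steel flask lying on its side, about 280 g (varies), 130 long: body 60 in diameter from y -65 to 41, then a 47 mm neck to y 65. Origin on its axis at mid length, 30 above the bench; y runs along the flask to the neck (roughly to the chamber's hinge side); it rolls at right angles to y.
- door (a joint): Door angle, rad: near 0 shut, grows as it opens (to the robot, then to the left), 2.2 at most; starts wide open. On its catch it reads 0 to 0.026, as the catch is set; not caught it stays above 0.033. The sprung catch resists over the last 20 to 30 mm (at the free edge); 5 to 10 N near the free edge gets past it, then the door meets a firm stop.
- door_hinge (a point): On the vertical hinge axis, 45 above the bench; chamber frame (-6, 88, 45) mm. Axes turn with the door: -x is the normal of its outer face, -y runs along it to the free edge. Aluminium door 208 wide (206 from the hinge to its edge), 12 thick (6 either side of the hinge axis), 5 to 85 above the bench; a black pull strip stands 14 mm proud at the free edge, 192 to 204 from the hinge.
- door_push (a point): Point on the outer face of the door, 150 from the hinge axis, 45 above the bench (axes as the door's): a good place to push.
- flask_a: Bystander, leave alone: flask standing upright right of the chamber, 60 wide, 130 tall; origin in the middle of its underside.
- flask_b: Bystander, leave alone: taller flask standing upright left of the chamber, 60 wide, 170 tall; origin in the middle of its underside.
- collar: Bystander, leave alone: flat dark steel ring, 84 wide, 18 high; origin in the middle of its underside.
- lid_a: Bystander, leave alone: black flask lid, 62 wide, 34 high; origin in the middle of its underside.
- cup: Bystander, leave alone: steel cup, 72 wide, 75 high; origin in the middle of its underside.
- brush: Bystander, leave alone: bench brush lying down; origin in the middle of its underside.
- cleaner: Bystander, leave alone: white plastic bottle, 64 wide, 160 tall; origin in the middle of its underside.
Mind the look-alikes: they are no part of the job. Leave any orange or red look-alike of the flask alone.

How it is judged:
On the way, in this order (a step that is already met when the one before it is completed fails the run):
1. the flask lies in the cradle behind the sill, the door still open (x of flask in the frame of chamber between 0.034 and 0.05 m and z of flask in the frame of chamber below 0.036 m and angle between the y axis of flask and the y axis of chamber, either way round below 0.12 rad and value of joint door above 0.3 rad), for 0.3 s.
2. the door has been pushed onto its catch (value of joint door below 0.03 rad), for 0.2 s.
At the end, for the whole second after the job is handed in: The flask lies at rest in the cradle (axis within 8 mm of the cradle's middle front to back, less than 36 mm above the bench, along the chamber's width to 0.12 rad) and the door stays on its catch by itself, hinge angle under 0.03 rad (x of flask in the frame of chamber between 0.034 and 0.05 m and z of flask in the frame of chamber below 0.036 m and angle between the y axis of flask and the y axis of chamber, either way round below 0.12 rad and value of joint door below 0.03 rad and linear speed of flask below 0.02 m/s); the robot touches nothing.
It fails at once if the flask is lifted off the bench (axis more than 60 mm up) (height (world z) of flask above 0.06 m).
It fails at once if the door is slammed (faster than 2 rad/s before it reaches the catch) (value of joint door above 0.15 rad and velocity of joint door below -2 rad/s).
It fails at once if the door is leaned on with more than 45 N (contact force between any of the fingers, the arm and door above 45 N).
It fails at once if something else on the bench is knocked over or moved by more than 40 mm (distance of any of flask_a, flask_b, collar, lid_a, cup, brush, cleaner from where it was at the start of the episode above 0.04 m).
It also fails if it takes over 72 s, if anything falls off the work surface, if the arm or the gripper's body presses on something with over 40 N, if the wrist force passes 120 N, or if a joint passes its speed limit or range.

## Working session

There is one attempt and no reset: what is moved stays moved. The work goes in short steps, Python scripts to look and compute and a shell command to move; the robot and the scene stay as the last step left them, time stands still between calls to the robot, and variables do not carry over. Pictures are saved under pics/ and viewed, about 8 in all and at most 12, crops included, and the job is handed in when it is done.

```bash
mkdir -p pics; ls; python3 - <<'E'
from plant import sensors, eyes
import cv2,numpy as np
print(sensors.get_obs())
for n in("scene","side"):
    im=eyes.camera(n); cv2.imwrite(f"pics/{n}0.png",im[:,:,::-1])
    p=eyes.camera_params(n); print(n,p)
E
```

```text
pics
{'time': 0.0, 'joint_pos': array([-0.04171665,  0.70713472, -0.02762784,  1.48501628,  0.02198472,
        0.95087377, -0.07549922]), 'dq': array([-6.91609346e-04, -1.67035567e-05,  7.55491082e-05,  1.91912219e-03,
        1.11792648e-03, -9.70044469e-04, -6.89028539e-04]), 'joint_efforts': array([-3.35119905e-03, -8.83210659e+01,  1.23306759e+00, -2.36173260e+01,
        1.66974653e-02,  6.38553465e-03, -2.14882397e-05]), 'tool_pos': array([5.74730823e-01, 1.75747394e-05, 2.30805069e-01]), 'eef_rot': array([3.14157572e+00, 1.13029145e-03, 1.72020077e-05]), 'contact_force': array([-0.47984224,  0.87599629,  0.11541061]), 'torque': array([ 0.01431749,  0.02653933, -0.01766951]), 'grip_width': 0.9990858487465143}
scene {'fx': 570.8745556674796, 'fy': 570.8745556674796, 'cx': 321.3051402849255, 'cy': 232.74644117474398, 'camera_from_world': array([[ 0.6772234 ,  0.7357525 ,  0.00606103, -0.36690703],
       [ 0.56015185, -0.5102156 , -0.65261777, -0.19822958],
       [-0.47707272,  0.44536312, -0.75766306,  1.87463814],
       [ 0.        ,  0.        ,  0.        ,  1.        ]])}
side {'fx': 460.8520241261513, 'fy': 460.8520241261513, 'cx': 325.788774979087, 'cy': 233.58400851527827, 'camera_from_world': array([[-0.98049042, -0.19649603, -0.00527797,  0.46898089],
       [-0.11511387,  0.5957544 , -0.79487451,  0.09190738],
       [ 0.15933406, -0.77875927, -0.6067509 ,  1.08919239],
       [ 0.        ,  0.        ,  0.        ,  1.        ]])}
```

View pics/scene0.png

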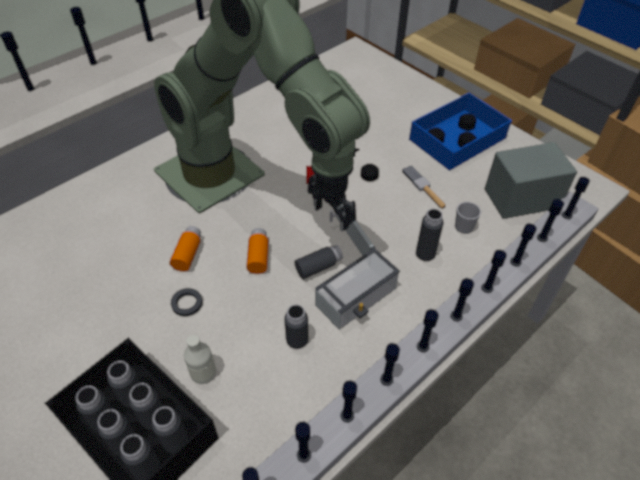

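View pics/side0.png

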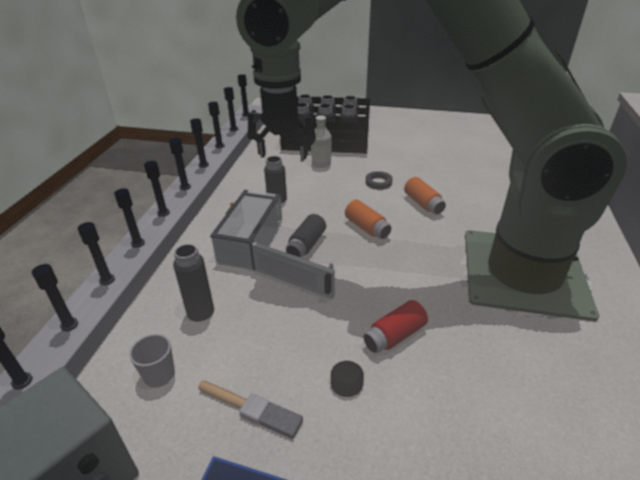

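The scene view shows the grey flask at about (318,262), the chamber at (357,285) and the door behind the gripper. In the side view the flask is at (307,235), the chamber at (248,228), and the door runs from (255,255) to (333,280). I'll enlarge both for corners.

```bash
python3 - <<'E'
import cv2,numpy as np
a=cv2.imread("pics/scene0.png")[215:330,285:415]; b=cv2.imread("pics/side0.png")[180:305,205:345]
a=cv2.resize(a,None,fx=4,fy=4,interpolation=cv2.INTER_CUBIC)
b=cv2.resize(b,None,fx=4,fy=4,interpolation=cv2.INTER_CUBIC)
for im,(x0,y0) in((a,(285,215)),(b,(205,180))):
    for x in range(0,im.shape[1],80): cv2.putText(im,str(x0+x//4),(x,10),0,.4,(0,0,255)); cv2.line(im,(x,0),(x,im.shape[0]),(0,0,255),1) if 0 else cv2.line(im,(x,12),(x,18),(0,0,255),1)
    for y in range(0,im.shape[0],80): cv2.putText(im,str(y0+y//4),(0,y+4),0,.4,(0,0,255))
    im[:]=np.clip(im.astype(float)*1.5,0,255)
cv2.imwrite("pics/a.png",a);cv2.imwrite("pics/b.png",b)
E
```

```text
(no output)
```

View pics/a.png

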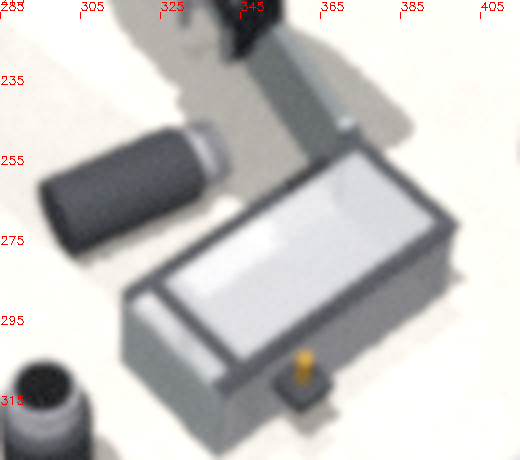

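View pics/b.png

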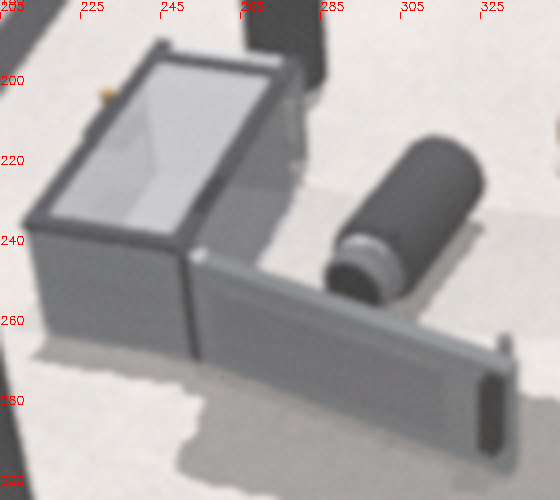

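```bash
cat > h.py <<'E'
import numpy as np
from plant import eyes
def ray(n,u,v,z):
    p=eyes.camera_params(n);T=np.linalg.inv(p["camera_from_world"])
    d=T[:3,:3]@[(u-p["cx"])/p["fx"],(v-p["cy"])/p["fy"],1];o=T[:3,3]
    return o+d*(z-o[2])/d[2]
E
python3 - <<'E'
from h import *
np.set_printoptions(precision=4,suppress=True)
S=lambda x,y:("scene",285+x/4,215+y/4)
D=lambda x,y:("side",205+x/4,180+y/4)
for nm,q,z in [("FR",S(123,290),.086),("FH",S(352,138),.086),("BH",S(457,225),.086),("BR",S(222,388),.086),
 ("FR",D(298,62),.086),("FH",D(185,245),.086),("BH",D(27,225),.086),("BR",D(162,43),.086),
 ("BRbot",S(218,455),0),("BHbot",D(50,332),0),("FHbot",D(197,360),0),
 ("door hinge top",D(198,255),.085),("door free top",D(515,360),.085),("door free bot",D(515,470),.005),("door hinge scene outer",S(352,125),.085),
 ("flask neck",D(355,278),.03*.9),("flask body",D(448,172),.03),("fl s body",S(60,222),.03),("fl s neck",S(218,152),.03)]:
    print(nm,q[0],ray(*q,z))
E
```

```text
FR scene [ 0.6211 -0.0932  0.086 ]
FH scene [0.6329 0.1068 0.086 ]
BH scene [0.7311 0.1048 0.086 ]
BR scene [ 0.7179 -0.0977  0.086 ]
FR side [ 0.6185 -0.0869  0.086 ]
FH side [0.6288 0.1113 0.086 ]
BH side [0.7247 0.1109 0.086 ]
BR side [ 0.7136 -0.0924  0.086 ]
BRbot scene [ 0.7151 -0.0949  0.    ]
BHbot side [0.7259 0.1062 0.    ]
FHbot side [0.6299 0.1135 0.    ]
door hinge top side [0.6192 0.1175 0.085 ]
door free top side [0.4265 0.1706 0.085 ]
door free bot side [0.4258 0.1721 0.005 ]
door hinge scene outer scene [0.6244 0.1157 0.085 ]
flask neck side [0.547  0.0523 0.027 ]
flask body side [ 0.5138 -0.0613  0.03  ]
fl s body scene [ 0.5201 -0.0603  0.03  ]
fl s neck scene [0.5489 0.0633 0.03  ]
```

Chamber: origin ≈ (0.626, 0.027), yaw ≈ -0.057. The measured width is 0.20 and the depth 0.096, which fits. The door is at about 1.79 rad, with a measured length of 0.2065 against 0.206 given. Flask centre ≈ (0.532, -0.001), yaw ≈ -0.255, so it's skewed about 0.2 rad from the chamber and about 34 mm off towards -y.

Plan: grip it lightly at bench height, square it up and shift it sideways without lifting, then push it over the sill with two fingertips.

```bash
python3 -m handwheel '[[-0.021,0,-0.04,0,0,-7.3,0.085],[-0.021,0,-0.04,0,0,-7.3,0.085],[0,0,0,0,0,0,0.085],[0,0,0,0,0,0,0.085]]'; python3 - <<'E'
from plant import sensors,eyes
import cv2,numpy as np
o=sensors.get_obs();im=eyes.camera("wrist");cv2.imwrite("pics/w1.png",im[:,:,::-1])
print(o["tool_pos"],o["eef_rot"],eyes.camera_params("wrist"))
E
```

```text
time: 0.5
tool_pos: [0.5315, -0.0002, 0.1487]
eef_rot: [3.141, -0.0, -0.263]
contact_force: [0.6, -0.1, 0.3]
grip_width: 0.995
[ 5.31472845e-01 -1.51417880e-04  1.48740037e-01] [ 3.14057589e+00 -1.58550539e-04 -2.63492288e-01] {'fx': 407.31668775161603, 'fy': 407.31668775161603, 'cx': 316.2110469528057, 'cy': 238.7978717361336, 'tool_from_camera': array([[ 9.99999901e-01, -2.19334385e-04, -3.87869723e-04,
         3.75491268e-04],
       [ 3.29532633e-04,  9.49945106e-01,  3.12416688e-01,
        -8.06104698e-02],
       [ 2.99931223e-04, -3.12416784e-01,  9.49945084e-01,
        -1.42648863e-01],
       [ 0.00000000e+00,  0.00000000e+00,  0.00000000e+00,
         1.00000000e+00]])}
```

View pics/w1.png

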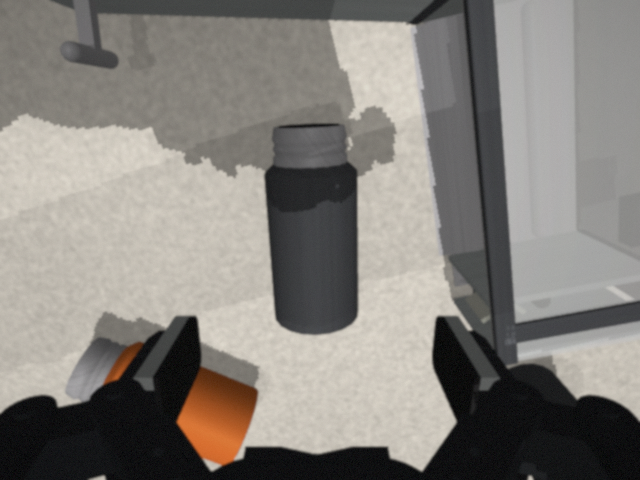

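The wrist view shows the flask almost straight between the fingers, with its neck top at (310,125) and base at (315,318). The sill's front edge runs (415,25)–(455,258) and the front roof edge (489,150)–(517,362). The base is well in front of the fingers, and an orange decoy is at (200,400).

```bash
cat >> h.py <<'E'
from scipy.spatial.transform import Rotation as R
def wray(o,u,v,z):
    p=eyes.camera_params("wrist");T=np.eye(4);T[:3,:3]=R.from_euler("xyz",o["eef_rot"]).as_matrix();T[:3,3]=o["tool_pos"]
    T=T@p["tool_from_camera"];d=T[:3,:3]@[(u-p["cx"])/p["fx"],(v-p["cy"])/p["fy"],1];c=T[:3,3]
    return c+d*(z-c[2])/d[2]
E
python3 - <<'E'
from h import *
from plant import sensors
o=sensors.get_obs();np.set_printoptions(precision=4,suppress=True)
for n,u,v,z in [("neckend",310,140,.03),("neck top",310,127,.05),("shoulder",311,172,.05),("base top",316,305,.04),("base",316,322,.03),("base low",316,330,.01),
 ("sill1",415,25,0),("sill2",436,180,0),("sill3",458,280,0),("roof1",489,150,.086),("roof2",517,362,.086),("roof right",517,362,.086)]: print(n,wray(o,u,v,z))
E
```

```text
neckend [0.5434 0.0584 0.03  ]
neck top [0.546  0.0668 0.05  ]
shoulder [0.5398 0.0419 0.05  ]
base top [ 0.5184 -0.0484  0.04  ]
base [ 0.5135 -0.0667  0.03  ]
base low [ 0.5086 -0.0846  0.01  ]
sill1 [0.6265 0.108  0.    ]
sill2 [0.6223 0.0055 0.    ]
sill3 [ 0.6254 -0.0764  0.    ]
roof1 [0.6297 0.0348 0.086 ]
roof2 [ 0.6293 -0.0923  0.086 ]
roof right [ 0.6293 -0.0923  0.086 ]
```

```bash
python3 -m handwheel '[[0,0,-0.05,0,0,0,0.085],[0,0,-0.045,0,0,0,0.085],[0,0,-0.03,0,0,0,0.085],[0,0,-0.014,0,0,0,0.085],[0,0,0,0,0,0,0.085],[0,0,0,0,0,0,0.085]]'
```

```text
time: 1.15
tool_pos: [0.5382, 0.0002, 0.011]
eef_rot: [-3.137, -0.012, -0.257]
contact_force: [-0.4, 0.2, 0.1]
grip_width: 0.994
```

```bash
python3 -m handwheel '[[-0.008,0,0,0,0,0,0.085],[0,0,0,0,0,0,0.07],[0,0,0,0,0,0,0.064],[0,0,0,0,0,0,0.059],[0,0,0,0,0,0,0.057],[0,0,0,0,0,0,0.057],[0,0,0,0,0,0,0.057]]'
```

```text
time: 1.85
tool_pos: [0.5316, 0.0004, 0.0154]
eef_rot: [-3.135, -0.017, -0.256]
contact_force: [0.6, 0.5, -2.2]
grip_width: 0.683
```

```bash
python3 -m handwheel '[[0,0.005,-0.003,0,0,4,0.057],[0.006,0.01,-0.001,0,0,4,0.057],[0.01,0.01,0,0,0,3.5,0.057],[0.008,0.006,0,0,0,0,0.057],[0,0,0,0,0,0,0.057]]'
```

```text
time: 2.35
tool_pos: [0.5572, 0.0268, 0.015]
eef_rot: [-3.141, -0.021, -0.053]
contact_force: [0.0, 0.6, -2.4]
grip_width: 0.684
```

```bash
python3 -m handwheel '[[0,0.003,-0.003,0,0,0,0.057],[0,0,-0.002,0,0,0,0.057],[0,0,-0.002,0,0,0,0.057]]';python3 -m handwheel '[[0,0,0,0,0,0,0.062],[0,0,0,0,0,0,0.07],[0,0,0,0,0,0,0.085],[0,0,0,0,0,0,0.085],[0,0,0,0,0,0,0.085]]'
```

```text
time: 2.65
tool_pos: [0.5578, 0.0275, 0.0135]
eef_rot: [3.14, -0.026, -0.056]
contact_force: [-12.1, 2.0, 52.9]
grip_width: 0.684
time: 3.15
tool_pos: [0.5502, 0.026, 0.0118]
eef_rot: [3.137, -0.011, -0.058]
contact_force: [0.5, 1.4, 0.8]
grip_width: 0.995
```

```bash
python3 -m handwheel '[[0,0,0.03,0,0,0,0.085],[0,0,0.05,0,0,0,0.085],[0,0,0.05,0,0,0,0.085],[0,0,0.01,0,0,0,0.085]]'; python3 - <<'E'
from plant import sensors,eyes
import cv2,numpy as np
o=sensors.get_obs();im=eyes.camera("wrist");cv2.imwrite("pics/w2.png",im[:,:,::-1])
print(o["tool_pos"],o["eef_rot"])
E
```

```text
time: 3.55
tool_pos: [0.5487, 0.0253, 0.1541]
eef_rot: [3.137, -0.008, -0.059]
contact_force: [1.1, -0.6, -1.4]
grip_width: 0.994
[0.54874496 0.0252572  0.15413145] [ 3.13668869 -0.00834241 -0.05877228]
```

View pics/w2.png

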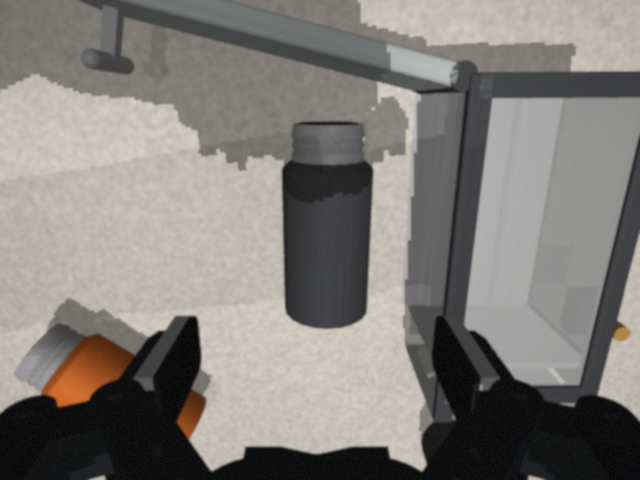

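The flask now sits parallel to the sill: its body is at u 284–371, neck top at (328,125) and base at (326,322). The sill edge is near-vertical at u≈407. Now to quantify it.

```bash
python3 - <<'E'
from h import *
from plant import sensors
o=sensors.get_obs();np.set_printoptions(precision=4,suppress=True)
C=np.array([.626,.027]);a=-.055;X=np.array([np.cos(a),np.sin(a)]);Y=np.array([-np.sin(a),np.cos(a)])
for n,u,v,z in [("neck top",328,126,.05),("shoulder",328,172,.05),("base top",326,300,.05),("base",326,322,.02),
 ("sill1",407,185,0),("sill3",408,320,0),("hingecorner front",468,88,.086),("roof window FR",466,385,.086),("roof BH",640,75,.086),("roof BR",583,385,.086),("hinge cap",462,75,.086)]:
    w=wray(o,u,v,z); print(n,w,(w[:2]-C)@X,(w[:2]-C)@Y)
E
```

```text
neck top [0.5607 0.093  0.05  ] -0.0688660092662144 0.062292613528542595
shoulder [0.5593 0.0662 0.05  ] -0.06872922027450497 0.03550576855936027
base top [ 0.5537 -0.0193  0.05  ] -0.06963193219995929 -0.05023303431151382
base [ 0.5529 -0.0534  0.02  ] -0.0685934448496703 -0.08427016898490318
sill1 [0.6182 0.045  0.    ] -0.00882389231826712 0.017564196559151136
sill3 [ 0.6203 -0.0674  0.    ] -0.0005215568874860656 -0.09455545605290598
hingecorner front [0.6281 0.1087 0.086 ] -0.002371508803881549 0.08165916668827582
roof window FR [ 0.6371 -0.0647  0.086 ] 0.01613413094970161 -0.09100014420303651
roof BH [0.7107 0.1097 0.086 ] 0.08000819674948663 0.08721764406353787
roof BR [ 0.7099 -0.0695  0.086 ] 0.08904169846142124 -0.09174472250033917
hinge cap [0.6249 0.1147 0.086 ] -0.005929392983550285 0.08752768259545704
```

```bash
python3 -m handwheel '[[-0.02,0,0,0,0,8.5,0.05],[-0.02,0,0,0,0,8.5,0.05],[-0.011,-0.004,0,0,0,8.5,0.05],[0,0,0,0,0,8.5,0.05],[0,0,0,0,0,8.5,0.05],[0,0,0,0,0,8.5,0.05],[0,0,0,0,0,8.5,0.05],[0,0,0,0,0,8.5,0.05],[0,0,0,0,0,8.5,0.05],[0,0,0,0,0,8.5,0.05],[0,0,0,0,0,5,0.05],[0,0,0,0,0,0,0.05]]'
```

```text
time: 4.8
tool_pos: [0.4941, 0.0215, 0.1454]
eef_rot: [-3.139, -0.012, 1.539]
contact_force: [0.4, -0.1, -0.1]
grip_width: 0.59
```

```bash
python3 -m handwheel '[[0,0,-0.045,0,0,-1.3,0.05],[0,0,-0.04,0,0,0,0.05],[0,0,-0.022,0,0,0,0.05],[0,0,-0.006,0,0,0,0.05],[0,0,0,0,0,0,0.05]]'
```

```text
time: 5.3
tool_pos: [0.4936, 0.0217, 0.0275]
eef_rot: [-3.139, -0.014, 1.5]
contact_force: [-0.9, -0.5, 0.3]
grip_width: 0.587
```

```bash
python3 -m handwheel '[[0.008,0,0,0,0,0.4,0.05],[0.008,0,0,0,0,0.4,0.05],[0.007,0,0,0,0,0,0.05],[0.006,-0.0005,0,0,0,0,0.05],[0.006,-0.0005,0,0,0,0,0.05],[0.006,-0.0005,0,0,0,0,0.05],[0.006,-0.0005,0,0,0,0,0.05],[0.006,-0.0005,0,0,0,0,0.05],[0.006,-0.0005,0,0,0,0,0.05]]';python3 -m handwheel '[[0.004,-0.0003,0,0,0,0,0.05],[0.004,-0.0003,0,0,0,0,0.05],[0.004,-0.0003,0,0,0,0,0.05]]'
```

```text
time: 6.2
tool_pos: [0.5592, 0.0182, 0.0325]
eef_rot: [3.139, -0.015, 1.511]
contact_force: [-0.9, -0.0, -0.2]
grip_width: 0.587
time: 6.5
tool_pos: [0.5725, 0.0172, 0.0323]
eef_rot: [3.139, -0.016, 1.511]
contact_force: [1.3, 0.8, 0.9]
grip_width: 0.581
```

```bash
python3 -m handwheel '[[0.004,-0.0003,0,0,0,0,0.05],[0.004,-0.0003,0,0,0,0,0.05],[0.004,-0.0003,0,0,0,0,0.05],[0.004,-0.0003,0,0,0,0,0.05],[0.004,-0.0003,0,0,0,0,0.05]]'; python3 - <<'E'
from plant import sensors,eyes
import cv2,numpy as np
im=eyes.camera("wrist");im2=eyes.camera("side")
b=cv2.resize(im2[170:310,200:350],None,fx=3.2,fy=3.2)
a=cv2.resize(im,(600,448))
b=b[:448,:]; c=np.hstack([cv2.resize(im,(450,448)),cv2.resize(b,(350,448))])
cv2.imwrite("pics/w3.png",c[:,:,::-1])
E
```

```text
time: 7.0
tool_pos: [0.5799, 0.0167, 0.0344]
eef_rot: [-3.115, -0.009, 1.513]
contact_force: [-30.5, 1.1, 37.4]
grip_width: 0.586
```

View pics/w3.png

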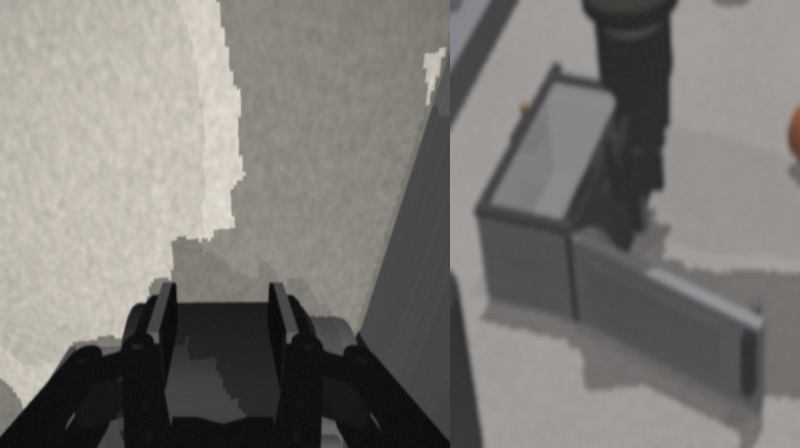

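The tips, standing back because the fingers are open, are riding at about z≈50 mm on the flask's upper rear and wedging it. I'll back off and tilt the tool so the fingertips lead forward and low.

```bash
python3 -m handwheel '[[-0.004,0,0.002,0,0,0,0.05],[-0.01,0,0.002,0,0,0,0.05],[-0.03,0.001,0.01,0,-8.5,0,0.05],[-0.02,0.001,0.01,0,-8.5,0,0.05],[0,0,0,0,-8.5,0,0.05],[0,0,0,0,-8.5,0,0.05],[0,0,0,0,-3,0,0.05],[0,0,0,0,0,0,0.05]]'; python3 - <<'E'
from plant import sensors,eyes
import cv2,numpy as np
from h import R
o=sensors.get_obs();print(R.from_euler("xyz",o["eef_rot"]).as_matrix().round(3),o["joint_pos"].round(2))
im=eyes.camera("wrist");im2=eyes.camera("side")
c=np.hstack([cv2.resize(im,(450,448)),cv2.resize(im2[170:310,230:350],(350,408))[:,:] if 0 else cv2.resize(im2[170:310,230:340],(350,448))])
cv2.imwrite("pics/w4.png",c[:,:,::-1])
E
```

```text
time: 7.9
tool_pos: [0.6048, 0.0146, 0.0942]
eef_rot: [2.78, 0.011, 1.507]
contact_force: [0.6, -0.3, -0.2]
grip_width: 0.584
[[ 0.063  0.934  0.352]
 [ 0.998 -0.055 -0.033]
 [-0.011  0.354 -0.935]] [-0.17  0.86  0.1   1.93  0.88  0.    0.51]
```

View pics/w4.png

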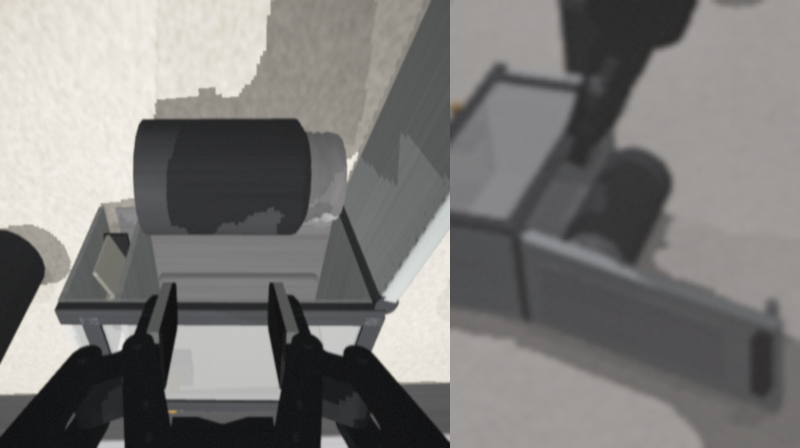

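Forward tilt is stopped by joint 6's lower limit (it's at 0), and the tool was dragged forward. The picture shows the flask lying square in front of the opening, untouched, so I'll go back to a vertical tool but with shut fingers, whose tips stand at TCP height.

```bash
python3 - <<'E'
from h import *
from plant import sensors
o=sensors.get_obs();np.set_printoptions(precision=4,suppress=True)
C=np.array([.626,.027]);a=-.055;X=np.array([np.cos(a),np.sin(a)]);Y=np.array([-np.sin(a),np.cos(a)])
k=np.array([640/450,480/448])
for n,u,v,z in [("mid",225,178,.03),("body end L",150,178,.03),("neck end",345,178,.03),("rear",225,119,.045),("roof front L",60,310,.086),("roof front hinge",375,310,.086)]:
    w=wray(o,u*k[0],v*k[1],z); print(n,w,(w[:2]-C)@X,(w[:2]-C)@Y)
E
python3 -m handwheel '[[-0.02,0,0.03,0,8.5,0,0],[-0.03,0,0,0,8.5,0,0],[-0.03,0.001,0,0,5,0,0],[0,0,0,0,0,0,0],[0,0,0,0,0,0,0]]'
```

```text
mid [0.5842 0.0167 0.03  ] -0.04113571565903685 -0.012592066500806607
body end L [ 0.5812 -0.035   0.03  ] -0.04131150961384479 -0.06438388407606224
neck end [0.589  0.0988 0.03  ] -0.040856647194910604 0.06962613605813427
rear [0.5456 0.019  0.045 ] -0.0798559237601849 -0.012408026383065207
roof front L [ 0.6156 -0.0878  0.086 ] -0.004068599191380401 -0.11522895190104032
roof front hinge [0.6257 0.1063 0.086 ] -0.004635297753822232 0.07915185812942267
time: 8.5
tool_pos: [0.5432, 0.0138, 0.0871]
eef_rot: [3.036, 0.027, 1.503]
contact_force: [1.0, 0.7, -0.9]
grip_width: -0.003
```

```bash
python3 -m handwheel '[[-0.015,0.006,0.01,0,6,0,0],[-0.015,0.007,0,0,0,0,0],[0,0,-0.01,0,0,0,0],[0,0,0,0,0,0,0]]'
```

```text
time: 8.9
tool_pos: [0.5128, 0.0261, 0.0848]
eef_rot: [-3.14, 0.036, 1.506]
contact_force: [0.5, -0.2, 0.2]
grip_width: -0.001
```

```bash
python3 -m handwheel '[[0,0,-0.035,0,0,0,0],[0,0,-0.018,0,0,0,0],[0,0,0,0,0,0,0]]'; python3 -m handwheel '[[0.008,-0.0004,0,0,0,0,0],[0.008,-0.0004,0,0,0,0,0],[0.006,-0.0003,0,0,0,0,0],[0.005,-0.0003,0,0,0,0,0],[0.005,-0.0003,0,0,0,0,0],[0.005,-0.0003,0,0,0,0,0],[0.005,-0.0003,0,0,0,0,0]]'
```

```text
time: 9.2
tool_pos: [0.5145, 0.0259, 0.0296]
eef_rot: [3.14, 0.036, 1.506]
contact_force: [-0.1, -1.5, 0.2]
grip_width: -0.001
time: 9.9
tool_pos: [0.562, 0.023, 0.0327]
eef_rot: [3.136, 0.035, 1.505]
contact_force: [0.4, 0.1, 0.3]
grip_width: 0.003
```

```bash
python3 -m handwheel '[[0.005,-0.0003,0,0,0,0,0],[0.005,-0.0003,0,0,0,0,0],[0.005,-0.0003,0,0,0,0,0],[0.005,-0.0003,0,0,0,0,0]]'; python3 -m handwheel '[[0.005,-0.0003,0,0,0,0,0],[0.005,-0.0003,0,0,0,0,0]]'
```

```text
time: 10.3
tool_pos: [0.5817, 0.0219, 0.0329]
eef_rot: [3.14, 0.036, 1.506]
contact_force: [-12.5, 1.0, 12.3]
grip_width: -0.0
time: 10.5
tool_pos: [0.59, 0.0216, 0.033]
eef_rot: [-3.138, 0.037, 1.507]
contact_force: [-9.8, 0.3, 9.7]
grip_width: 0.001
```

```bash
python3 -m handwheel '[[0.005,-0.0003,0,0,0,0,0],[0.005,-0.0003,0,0,0,0,0],[0.004,-0.0003,0,0,0,0,0]]'; python3 - <<'E'
from plant import sensors,eyes
import cv2,numpy as np
im=eyes.camera("scene");im2=eyes.camera("side")
c=np.hstack([cv2.resize(im[225:335,300:415],(450,430)),cv2.resize(im2[180:280,200:290],(350,430))])
cv2.imwrite("pics/w5.png",np.clip(c[:,:,::-1]*1.4,0,255))
E
```

```text
time: 10.8
tool_pos: [0.6027, 0.021, 0.0331]
eef_rot: [-3.132, 0.038, 1.507]
contact_force: [-0.2, -0.8, 0.4]
grip_width: -0.003[ WARN:0@3.442] global loadsave.cpp:1063 imwrite_ Unsupported depth image for selected encoder is fallbacked to CV_8U.
```

View pics/w5.png

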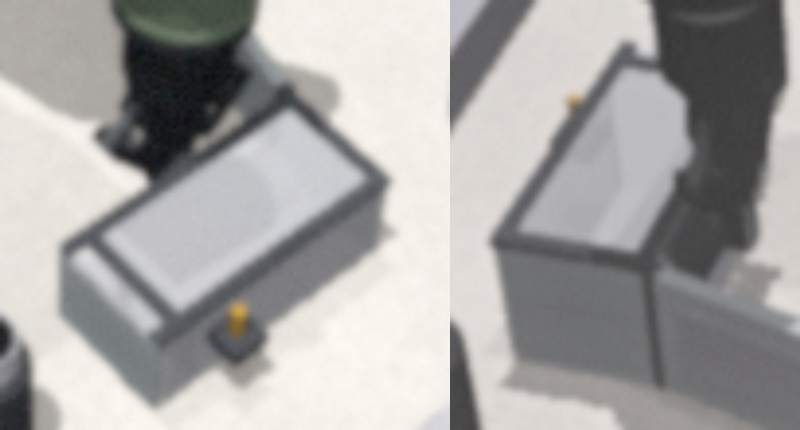

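Contact force fell to zero, and the scene view shows a dark body faintly through the roof, so the flask looks to be over the crest. I'll nudge a little further, then retreat and check from above.

```bash
python3 -m handwheel '[[0.004,0,0,0,0,0,0],[0.003,0,0,0,0,0,0],[0,0,0,0,0,0,0]]'; python3 -m handwheel '[[-0.02,0,0,0,0,0,0],[-0.04,0,0,0,0,0,0],[-0.04,0,0.01,0,0,0,0],[-0.02,0,0.05,0,0,0,0],[0,0,0.05,0,0,0,0],[0,0,0,0,0,0,0]]'; python3 - <<'E'
from plant import sensors,eyes
import cv2,numpy as np
o=sensors.get_obs();print(o["tool_pos"],o["eef_rot"],o["joint_pos"].round(2))
im=eyes.camera("wrist");cv2.imwrite("pics/w6.png",im[:,:,::-1])
im=eyes.camera("scene");im2=eyes.camera("side")
c=np.hstack([cv2.resize(im[225:335,300:415],(450,430)),cv2.resize(im2[180:280,200:300],(350,350)),][0:1]+[cv2.resize(im2[180:290,210:300],(350,430))])
cv2.imwrite("pics/w7.png",np.clip(c[:,:,::-1]*1.4,0,255).astype(np.uint8))
E
```

```text
time: 11.2
tool_pos: [0.6099, 0.0209, 0.0327]
eef_rot: [-3.132, 0.038, 1.508]
contact_force: [-3.5, 0.3, 0.4]
grip_width: 0.001
time: 11.8
tool_pos: [0.4868, 0.0216, 0.1416]
eef_rot: [-3.131, 0.036, 1.508]
contact_force: [0.7, -0.7, -1.1]
grip_width: -0.002
[0.48679604 0.02161601 0.1416023 ] [-3.1307964   0.03644915  1.50833523] [ 0.16  0.77 -0.52  1.88  0.63  0.69  0.75]
```

View pics/w7.png

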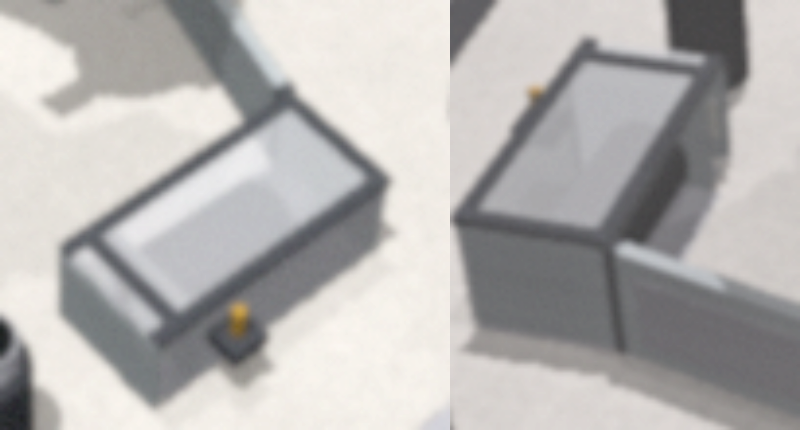

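```bash
python3 - <<'E'
from h import *
C=np.array([.626,.027]);a=-.055;X=np.array([np.cos(a),np.sin(a)]);Y=np.array([-np.sin(a),np.cos(a)])
p=eyes.camera_params("scene")
T=np.linalg.inv(p["camera_from_world"]);cam=T[:3,3]
def c(w): return (w[:2]-C)@X,(w[:2]-C)@Y,w[2]
print("cam",c(cam))
for x,y in [(140,247),(245,180)]:
    u,v=300+x*115/450,225+y*110/430
    # ray in chamber x-z; tangent above to circle centre (xc,.03+) r=.03 (rear/upper side)
    P=[c(ray("scene",u,v,z)) for z in (.02,.06)]
    (x0,y0,z0),(x1,y1,z1)=P
    m=(x1-x0)/(z1-z0); # x = x0+m(z-.02); centre offset perpendicular
    print(P, "centre x:", x0+m*(.03-z0)+.03*np.sqrt(1+m*m))
E
```

```text
cam (np.float64(0.665006288490105), np.float64(-0.6575190821591055), np.float64(1.2931997588886548))
[(np.float64(0.0016779553018200165), np.float64(-0.05022557418821331), np.float64(0.020000000000000018)), (np.float64(0.02251768068057093), np.float64(-0.06930485860469734), np.float64(0.05999999999999983))] centre x: 0.040715249262402595
[(np.float64(0.004685287012667707), np.float64(0.04535598393293712), np.float64(0.020000000000000018)), (np.float64(0.02543053132700263), np.float64(0.023273822475238813), np.float64(0.06000000000000005))] centre x: 0.0436662781967734
```

The flask lies at x_c ≈ 41–44 mm (42 expected) and about 0.03 rad off square, so step 1 is met. Next is the door: work out the arc for the fingers.

```bash
python3 - <<'E'
from h import *
np.set_printoptions(precision=3,suppress=True)
H=np.array([.6253,.115])
print("red",ray("side",397,325,.03),ray("side",425,310,.03),ray("side",375,338,.03),"lid",ray("side",347,378,.017), "flaskb",ray("side",200,310,0))
for th in np.arange(1.79,-.01,-.1):
    ph=np.deg2rad(266.8)-th; d=np.array([np.cos(ph),np.sin(ph)]); n=np.array([d[1],-d[0]])
    print(round(th,2),H+.15*d+.021*n, "adv dir",-n)
E
```

```text
red [0.283 0.248 0.03 ] [0.229 0.196 0.03 ] [0.322 0.289 0.03 ] lid [0.363 0.38  0.017] flaskb [0.704 0.26  0.   ]
1.79 [0.487 0.176] adv dir [-0.272 -0.962]
1.69 [0.481 0.162] adv dir [-0.174 -0.985]
1.59 [0.477 0.147] adv dir [-0.075 -0.997]
1.49 [0.475 0.132] adv dir [ 0.025 -1.   ]
1.39 [0.474 0.117] adv dir [ 0.125 -0.992]
1.29 [0.474 0.102] adv dir [ 0.223 -0.975]
1.19 [0.476 0.087] adv dir [ 0.319 -0.948]
1.09 [0.48  0.072] adv dir [ 0.412 -0.911]
0.99 [0.485 0.058] adv dir [ 0.501 -0.865]
0.89 [0.491 0.044] adv dir [ 0.585 -0.811]
0.79 [0.499 0.031] adv dir [ 0.663 -0.749]
0.69 [0.508 0.019] adv dir [ 0.735 -0.679]
0.59 [0.518 0.008] adv dir [ 0.799 -0.602]
0.49 [ 0.529 -0.002] adv dir [ 0.855 -0.519]
0.39 [ 0.542 -0.011] adv dir [ 0.902 -0.431]
0.29 [ 0.555 -0.019] adv dir [ 0.941 -0.339]
0.19 [ 0.568 -0.025] adv dir [ 0.97  -0.243]
0.09 [ 0.583 -0.03 ] adv dir [ 0.989 -0.145]
```

```bash
python3 -m handwheel '[[0,0.045,0.005,0,0,0,0],[0,0.045,0,0,0,0,0],[0.003,0.045,0,0,0,0,0],[0,0.045,0,0,0,0,0],[0,0.005,0,0,0,0,0],[0,0,0,0,0,0,0]]'
```

```text
time: 12.55
tool_pos: [0.4868, 0.2115, 0.1344]
eef_rot: [-3.117, 0.042, 1.505]
contact_force: [-1.1, -1.0, -0.1]
grip_width: -0.002
```

```bash
python3 -m handwheel '[[0,0,-0.04,0,0,0,0],[0,0,-0.04,0,0,0,0],[0,0,-0.01,0,0,0,0],[0,0,0,0,0,0,0]]'; python3 -m handwheel '[[0,-0.01,0,0,0,0,0],[0,-0.01,0,0,0,0,0],[0,-0.01,0,0,0,0,0],[-0.003,-0.01,0,0,0,0,0],[-0.003,-0.01,0,0,0,0,0]]'
```

```text
time: 12.95
tool_pos: [0.487, 0.2085, 0.0401]
eef_rot: [-3.115, 0.044, 1.503]
contact_force: [0.3, 0.5, 0.5]
grip_width: -0.002
time: 13.45
tool_pos: [0.4828, 0.154, 0.0444]
eef_rot: [-3.12, 0.042, 1.5]
contact_force: [1.2, 1.3, 0.2]
grip_width: -0.002
```

```bash
python3 -m handwheel '[[-0.004,-0.01,0,0,0,0,0],[-0.003,-0.01,-0.001,0,0,0,0],[0,-0.01,-0.001,0,0,0,0],[0,-0.01,0,0,0,0,0],[0.001,-0.01,0,0,0,0,0],[0.001,-0.01,0,0,0,0,0],[0.002,-0.01,0,0,0,0,0],[0.003,-0.01,0,0,0,0,0]]'
```

```text
time: 14.25
tool_pos: [0.4823, 0.0668, 0.043]
eef_rot: [-3.122, 0.041, 1.501]
contact_force: [0.4, 1.6, 1.0]
grip_width: -0.003
```

Light contact and on the arc. I'll continue to about 0.3 rad.

```bash
python3 -m handwheel '[[0.004,-0.009,0,0,0,0,0],[0.005,-0.009,0,0,0,0,0],[0.006,-0.008,0,0,0,0,0],[0.006,-0.008,0,0,0,0,0],[0.007,-0.007,0,0,0,0,0],[0.008,-0.006,0,0,0,0,0],[0.008,-0.006,0,0,0,0,0],[0.008,-0.005,0,0,0,0,0],[0.008,-0.004,0,0,0,0,0]]'
```

```text
time: 15.15
tool_pos: [0.5471, -0.0022, 0.0428]
eef_rot: [-3.12, 0.042, 1.499]
contact_force: [-0.4, 0.9, -0.1]
grip_width: -0.002
```

```bash
python3 - <<'E'
from plant import eyes
import cv2
im=eyes.camera("side");cv2.imwrite("pics/s8.png",im[:,:,::-1])
E
python3 -m handwheel '[[0.005,-0.008,0,0,0,0,0],[0.005,-0.008,0,0,0,0,0],[0.005,-0.006,0,0,0,0,0],[0.005,-0.004,0,0,0,0,0],[0.004,-0.003,0,0,0,0,0],[0.003,-0.002,0,0,0,0,0]]';python3 -m handwheel '[[0.003,-0.001,0,0,0,0,0],[0.003,-0.001,0,0,0,0,0]]'
```

```text
time: 15.8
tool_pos: [0.5766, -0.0368, 0.0425]
eef_rot: [-3.119, 0.042, 1.498]
contact_force: [-4.2, 2.9, 0.0]
grip_width: 0.001
time: 16.0
tool_pos: [0.5822, -0.0387, 0.0423]
eef_rot: [-3.117, 0.042, 1.499]
contact_force: [-5.4, 1.3, 2.3]
grip_width: 0.002
```

Catch resistance is starting (5 N). Small steps now.

```bash
python3 -m handwheel '[[0.002,0,0,0,0,0,0],[0.002,0,0,0,0,0,0],[0.002,0,0,0,0,0,0]]';python3 -m handwheel '[[0.002,0,0,0,0,0,0],[0.002,0,0,0,0,0,0]]';python3 -m handwheel '[[0.002,0,0,0,0,0,0]]'
```

```text
time: 16.3
tool_pos: [0.5872, -0.0386, 0.042]
eef_rot: [-3.113, 0.043, 1.5]
contact_force: [-5.9, 0.2, 1.7]
grip_width: -0.003
time: 16.5
tool_pos: [0.5916, -0.0385, 0.042]
eef_rot: [-3.113, 0.043, 1.5]
contact_force: [-0.2, 1.4, -0.5]
grip_width: -0.0
time: 16.6
tool_pos: [0.5937, -0.0384, 0.042]
eef_rot: [-3.113, 0.043, 1.5]
contact_force: [-15.2, 1.4, 4.6]
grip_width: 0.001
```

```bash
python3 -m handwheel '[[0.0015,0,0,0,0,0,0]]';python3 -m handwheel '[[0.0015,0,0,0,0,0,0]]'
```

```text
time: 16.7
tool_pos: [0.5937, -0.0385, 0.0418]
eef_rot: [-3.109, 0.044, 1.501]
contact_force: [-22.5, 0.0, 11.6]
grip_width: 0.002
time: 16.8
tool_pos: [0.5935, -0.0382, 0.0415]
eef_rot: [-3.105, 0.045, 1.501]
contact_force: [-17.3, 1.8, 4.2]
grip_width: -0.001
```

Firm stop: force about 20 N and no more motion, after a drop to 0 N (the click). I'll back away and check that the door stays.

```bash
python3 -m handwheel '[[-0.005,0,0,0,0,0,0],[-0.02,0,0,0,0,0,0],[-0.04,0,0.01,0,0,0,0],[-0.04,0,0.04,0,0,0,0],[-0.03,0.0,0.04,0,0,0,0],[-0.03,0.0,0.03,0,0,0,0],[0,0,0,0,0,0,0],[0,0,0,0,0,0,0]]';python3 - <<'E'
from plant import sensors,eyes
import cv2,numpy as np
o=sensors.get_obs();print(o["tool_pos"],o["eef_rot"])
im=eyes.camera("scene");im2=eyes.camera("side")
c=np.hstack([cv2.resize(im[225:335,300:415],(430,430)),cv2.resize(im2[180:280,200:290],(370,430))])
cv2.imwrite("pics/w9.png",np.clip(c[:,:,::-1]*1.4,0,255).astype(np.uint8))
E
```

```text
time: 17.6
tool_pos: [0.4273, -0.0375, 0.1602]
eef_rot: [-3.109, 0.044, 1.502]
contact_force: [0.3, 0.5, -0.4]
grip_width: 0.001
[ 0.42727006 -0.03751828  0.16019875] [-3.10864803  0.04394034  1.50170044]
```

View pics/w9.png

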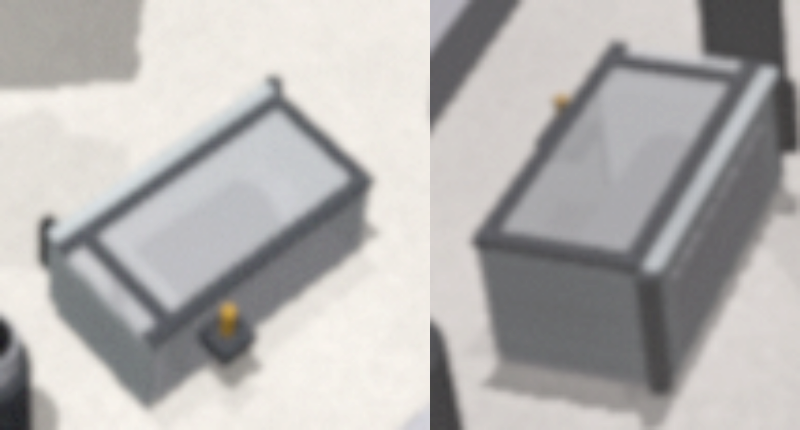

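The door looks flush along the whole front, and the flask's shadow is unchanged in the cradle. One gentle touch test will tell caught from sprung back: contact should only come at x≈0.592.

```bash
python3 -m handwheel '[[0.03,0,-0.03,0,0,0,0],[0.03,0,-0.04,0,0,0,0],[0.04,0,-0.03,0,0,0,0],[0.03,0,-0.01,0,0,0,0],[0.01,0,0,0,0,0,0],[0,0,0,0,0,0,0]]'
```

```text
time: 18.3
tool_pos: [0.5711, -0.0368, 0.0387]
eef_rot: [-3.102, 0.044, 1.502]
contact_force: [-0.5, 0.2, -0.1]
grip_width: 0.002
```

```bash
python3 -m handwheel '[[0.006,0,0.002,0,0,0,0],[0.006,0,0.001,0,0,0,0],[0,0,0,0,0,0,0]]';for i in 1 2 3 4 5; do python3 -m handwheel '[[0.0015,0,0,0,0,0,0]]'|grep -E 'tool|cont'; done
```

```text
time: 18.6
tool_pos: [0.583, -0.0366, 0.041]
eef_rot: [-3.101, 0.045, 1.503]
contact_force: [-0.3, -0.4, 1.0]
grip_width: 0.001
tool_pos: [0.5844, -0.0367, 0.0413]
contact_force: [0.2, 0.0, 0.3]
tool_pos: [0.586, -0.0368, 0.0415]
contact_force: [-0.3, -0.1, -0.3]
tool_pos: [0.5875, -0.0369, 0.0418]
contact_force: [-0.1, 0.9, 0.4]
tool_pos: [0.5891, -0.0369, 0.0419]
contact_force: [0.8, -0.0, -0.0]
tool_pos: [0.5907, -0.0369, 0.0419]
contact_force: [0.2, -1.3, 0.2]
```

There's no contact up to x=0.5907, so the door stayed at its stop. Retreat and hand in.

```bash
python3 -m handwheel '[[-0.01,0,0,0,0,0,0],[-0.04,0,0,0,0,0,0],[-0.04,0,0.03,0,0,0,0],[-0.02,0,0.04,0,0,0,0],[0,0,0,0,0,0,0],[0,0,0,0,0,0,0]]' && python3 -c "
from plant import ticket
print(ticket.hand_in())"
```

```text
time: 19.7
tool_pos: [0.4764, -0.0368, 0.1136]
eef_rot: [-3.101, 0.045, 1.502]
contact_force: [-0.3, -0.7, 0.3]
grip_width: 0.005
the job is handed in; nothing more can be done
None
```

The flask is in the cradle, the door is shut on its catch, and the job was handed in at about 19.7 s; no verdict was reported.

I gripped the flask to square it up and shift it about 30 mm sideways. While gripped, the force reading suggested it was carried a few millimetres clear of the bench instead of staying down on it (estimated, and far below the 60 mm axis limit). I then rolled it over the sill with shut fingertips and swung the door shut.

**Flask check:** the axis measured 41–44 mm inside the chamber, against 42 expected, and about 0.03 rad off square. That was before the door was closed; afterwards I only looked, and its outline through the roof was unchanged.

**Door check:** the push met about 6 N of catch resistance, a drop to zero at the click, then a firm stop at about 20–25 N. After I backed away, a touch test met nothing up to x = 0.5907, about 3 mm short of the stop. That puts the door on its catch by itself; it was not read as an angle.

**What went wrong on the way:**
- The first push, with open fingers, wedged on the flask at about 48 N.
- Tilting the tool forward ran joint 6 to its lower limit of 0.
- Setting the flask down briefly read about 54 N at the wrist.

I did not measure the bystanders again at the end. I saw no contact with them.

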